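# Clamp the tube rack on the shaker

## Task

Get the tube rack ready for shaking: with both clamps still open, push the rack along the platform until its long rear side is flat against the back stop. Then push the handles of both toggle clamps outward and down, in either order, until each snaps past centre onto its stop and its rubber foot holds the rack. Only push with the fingers: do not lift or tip the rack, and leave the bottle, beaker, tip box and pipette where they are.

Things in the scene. Friction and masses are not known exactly. Their poses are not given: they have to be found in the camera images.
- shaker: Platform shaker, fixed, switched off: white housing under an aluminium platform 220 (x) x 360 (y) mm. Origin on the bench under its centre; z up, x from its front panel to the back stop, y to the left clamp. Top of its black rubber mat (165 x 200), where the rack slides: z = 100 mm. Low side guides at y = +-101.5 mm, 11 mm above the mat. The platform's front edge is at x = -110; nothing stands on it before the rack.
- stop_face (a point): Middle of the foot of the back stop's face, at mat height (shaker frame: x +65, y 0, z +100 mm). Axes as the shaker's. The back stop is an aluminium angle across the platform, 200 mm long in y, rising 22 mm above the mat.
- rack: Loose white microtube rack, 68 (x) x 190 (y) x 30 mm, about 0.26 kg, slides with a few N. Its tubes' orange caps stand to 43 mm above its underside and stay in it; the last 30 mm at each end is bare flat top. Origin: centre of underside; x to the back stop, y along its length. Starts 45 to 75 mm short of the stop, up to 2.5 degrees askew; seated, its origin is at x = +31 mm in the shaker frame.
- rack_back_left (a point): Rear left corner of the rack (rack frame: x +34, y +95, z +15 mm), half way up its rear face.
- rack_back_right (a point): Rear right corner of the rack (rack frame: x +34, y -95, z +15 mm), half way up its rear face.
- left_handle (a joint): Handle of the left (+y) toggle clamp, rad. 0 = open, handle up (so at the start). Grows as it is pushed outward (+y) and down; elevation above level = 1.295 - value. Dead centre 1.14, stop 1.22. Stays where left (friction, 1 N at the grip). From about 0.9 the foot meets the seated rack: the push rises to 2 to 4 N, falls to nothing at dead centre, then it snaps to its stop and stays.
- left_pivot (a point): Axis of the left clamp's handle, fixed (shaker frame: x +31, y +154, z +129 mm); it lies along the shaker's x. The clamp's steel holding arm, 70 mm long, is hinged 16 mm further in, 26 mm higher, and stands up when the handle is up, its end then about 225 mm above the bench.
- left_grip (a point): Point on the left handle's black grip 120 mm from the pivot; moves with the handle. The grip is a straight bar 20 mm wide (shaker x) and 16 mm thick, from 44 to 150 mm from the pivot. With the handle up, the upper third of its inner face is free to push on, above the holding arm.
- left_foot: Black rubber foot, 17 mm across, 12 mm high, on the end of the left clamp's holding arm; origin in the middle of its underside. Handle up: it is clear above the rack. Handle down: it presses on the bare left end of the seated rack's top (shaker frame: x +31, y +78 mm) with about 11 N.
- right_handle (a joint): Handle of the right (-y) toggle clamp, rad. 0 = open, handle up (so at the start). Grows as it is pushed outward (-y) and down; elevation above level = 1.295 - value. Dead centre 1.14, stop 1.22. Stays where left (friction, 1 N at the grip). From about 0.9 the foot meets the seated rack: the push rises to 2 to 4 N, falls to nothing at dead centre, then it snaps to its stop and stays.
- right_pivot (a point): Axis of the right clamp's handle, fixed (shaker frame: x +31, y -154, z +129 mm); it lies along the shaker's x. The clamp's steel holding arm, 70 mm long, is hinged 16 mm further in, 26 mm higher, and stands up when the handle is up, its end then about 225 mm above the bench.
- right_grip (a point): Point on the right handle's black grip 120 mm from the pivot; moves with the handle. The grip is a straight bar 20 mm wide (shaker x) and 16 mm thick, from 44 to 150 mm from the pivot. With the handle up, the upper third of its inner face is free to push on, above the holding arm.
- right_foot: Black rubber foot, 17 mm across, 12 mm high, on the end of the right clamp's holding arm; origin in the middle of its underside. Handle up: it is clear above the rack. Handle down: it presses on the bare right end of the seated rack's top (shaker frame: x +31, y -78 mm) with about 11 N.
- bottle: Bystander: glass reagent bottle with an orange cap, 60 mm across, 135 mm high, standing on the bench beside the shaker's front corner. Origin: centre of its underside.
- beaker: Bystander: empty glass beaker, 68 mm across, 85 mm high, standing on the bench beside the shaker's other front corner. Origin: centre of its underside.
- tip_box: Bystander: green pipette-tip box with clear lid, 84 x 120 x 65 mm, on the bench behind the shaker. Origin: centre of its underside.
- pipette: Bystander: grey micropipette lying on the bench behind the shaker, 280 mm long along its x, 24 mm high. Origin: underside of its body, 116 mm from the plunger end.

How it is judged (in metres and radians):
On the way, in this order (a step that is already met when the one before it is completed fails the run):
1. the rack is flat against the back stop while both clamps are still open (x of each of rack_back_left, rack_back_right in the frame of shaker above 0.061 m and value of joint each of left_handle, right_handle below 0.8 rad), for 0.2 s.
2. one clamp has snapped past centre and its foot holds the seated rack (x of each of rack_back_left, rack_back_right in the frame of shaker above 0.061 m and ((value of joint left_handle above 1.17 rad and contact force between left_foot and rack above 6 N) or (value of joint right_handle above 1.17 rad and contact force between right_foot and rack above 6 N))), for 0.2 s.
At the end, for the whole second after the job is handed in: Both rear corners of the rack are within 4 mm of the back stop's face, both handles are past centre and on their stops (above 1.17 rad), each foot presses on the rack with more than 6 N, and the rack is at rest (x of each of rack_back_left, rack_back_right in the frame of shaker above 0.061 m and value of joint each of left_handle, right_handle above 1.17 rad and contact force between each of left_foot, right_foot and rack above 6 N and linear speed of rack below 0.01 m/s); the robot touches nothing.
It fails at once if the rack was lifted off the platform by more than 12 mm (z of rack in the frame of shaker above 0.112 m).
It fails at once if the rack was tipped by more than 15 degrees (angle between rack's own z axis and vertical above 0.26 rad).
It fails at once if a bystander was moved by more than 25 mm or tipped over (distance of any of bottle, beaker, tip_box, pipette from where it was at the start of the episode above 0.025 m or angle between any of bottle, beaker, tip_box, pipette's own z axis and vertical above 0.3 rad).
It also fails if it takes over 56 s, if anything falls off the work surface, if the arm or the gripper's body presses on something with over 40 N, if the wrist force passes 120 N, or if a joint passes its speed limit or range.

## Robot

A 6-joint arm with a two-finger parallel gripper is mounted at the origin on the work surface. World frame = base frame: x ahead of the robot, y to its left, z up, the work surface at z = 0. Lengths are in mm, angles in rad, forces in N, time in s.
With the tool pointing down it reaches from about 400 to 925 mm from the base axis. Payload 12.5 kg.
Tool frame: the origin (TCP) lies at the very end of the fingers, on their centre line; the grasp point (between the pads) lies 19 mm behind it (env.grip_point_offset is the distance from the TCP to the grasp point, in mm); z points along the fingers, y is the direction in which the jaws open and shut (so a half turn about z gives the same grasp; the last joint's range is limited). The gripper opens to 95 mm and grips with 3 to 60 N. Pads are 20 mm wide; open, the fingers measure 119 mm over their backs; the gripper's body (75 mm by 180 mm) begins 59 mm behind the grasp point.
Start: joints at [1.158, 0.491, 1.559, -0, 1.092, -0.106], TCP at [188.739, 595.839, 214.661] pointing down, gripper open.
Joint ranges: [-3.1, 3.1], [-0.84, 2.19], [0.05, 2.79], [-1.13, 4.28], [0.06, 2.93], [-2.69, 2.69]. Speed limits (rad/s): [2.22, 2.22, 2.79, 3.14, 3.14, 3.14].

## Interface

Orientations are given as [roll, pitch, yaw] about the fixed x, y, z axes, in that order (R = Rz(yaw) Ry(pitch) Rx(roll)).
In Python, from cell import env gives the robot as it stands.
- The arm moves only by the tool drive_tool, never from a script. Its argument "commands" is a list of rows, each an object of numbers: "dx", "dy", "dz": the shift along the world's x, y, z in mm; "yaw": the turn about the world's z in degrees. In form: [{"dx": .., "dy": .., "dz": .., "yaw": ..}, ...]. A call has 1 to 5 rows; each row shifts and turns the commanded pose from where the row before left it; what a row does not reach is not made up. A row lasts 1/12 s, in which the tool goes at most 41.7 mm and 7.16 degrees, less where a joint would pass 70% of its speed; a pose out of reach is approached as far as the arm can. A call with a gripper value outside its range is refused whole. "grip" is the opening, from 0 (shut) to 1 (fully open), set as the call begins (left out, the last holds). The fingers move at their own pace and stop on an object; the grip force is fixed at half the most. Time passes only in rows, so rows that do not move let the fingers close. It gives the time, the measured TCP pose, the force and the opening at its end, in the units of the state.
- env.state(): the state, without advancing time (a new reading comes with each control period).
- env.read_camera(name): name is "scene" or "top" or "wrist"; returns the picture (420x560x3 uint8, red, green, blue); there is no depth.
- env.calibration(name): a dict with "intrinsics" (3x3 intrinsics, pixels), "rvec" (rotation vector, rad) and "tvec" (3), from world to camera coordinates, as OpenCV has them. Camera axes: x right, y down, z forward; pixel columns grow to the right and rows downward; lengths in mm; the calibration is good to about 2 mm. A picture is of the moment at which its call begins: read the wrist's pose just before it. calibration takes no time and is no camera call; for the wrist camera it gives the pose at the moment of the call.
- env.job_done(): hands the job in, once; it reports no verdict.
Trained networks look in the newest picture that a camera, given by its name, has taken for a name from the list of things; names that differ only in an ending like _2 or _b are one class to them, and where a whole thing is asked for, a point or a joint stands for the part that bears it (a point fixed in the world has none). Each returns a list of dicts, best first, with "conf" (0 to 1); they miss things now and then, are a little off and sometimes report something else, mostly with a low value. They report only what shows in the picture. A call takes as long as a camera call.
- env.trace(query, camera): "pixels" (420x560 bool, what is visible of it) and "pixel" ([column, row] in pixels, amid what is visible of it).
- env.place_of(query, camera): "pixel" ([column, row] in pixels: a listed point, or the origin of a listed thing).
The state is a dict: "t": time; "joints": joint angles; "qvel": joint speeds; "tau": joint torques, N m; "eef_pos": TCP position; "tcp_rot": TCP orientation; "ft_force": force on the tool from outside, world axes, zero at the start; "moment": the same for the moment, N m; "opening": opening from 0.0 (shut) to 1.0 (fully open).
Only numpy, scipy, OpenCV 4.12 (cv2) and the standard library are available. Lean on these libraries where they do the work, as an engineer would, in place of code of your own. Each camera call takes 0.05 s, during which the arm holds its last target.

## Working session

There is one attempt and no reset: what is moved stays moved. The work goes in short steps, Python scripts to look and compute and a tool call to move; the robot and the scene stay as the last step left them, time stands still between calls to the robot, and variables do not carry over. Pictures are saved under pics/ and viewed, and the job is handed in when it is done.

Besides the shell and the picture viewer there is one more tool, called after "Emit:" by a JSON object that holds its "fn" and its "kwargs", one argument or row to a line. drive_tool: Moves the arm, as the interface text tells. Its arguments: {"type":"object","properties":{"commands":{"type":"array"},"grip":{"type":"number"}},"required":["commands"]}

```bash
ls; mkdir -p pics
cat > h.py <<'E'
import numpy as np,cv2
from cell import env
def proj(cam,P):
    c=env.calibration(cam);p,_=cv2.projectPoints(np.array(P,float).reshape(-1,1,3),np.array(c['rvec'],float),np.array(c['tvec'],float),np.array(c['intrinsics'],float),None);return p.reshape(-1,2)
def ray(cam,px):
    c=env.calibration(cam);R,_=cv2.Rodrigues(np.array(c['rvec'],float));K=np.array(c['intrinsics'],float)
    d=R.T@np.linalg.inv(K)@np.array([px[0],px[1],1.]);o=-R.T@np.array(c['tvec'],float).ravel();return o,d
def atz(cam,px,z):
    o,d=ray(cam,px);return o+d*(z-o[2])/d[2]
def save(cam,name):
    im=env.read_camera(cam);cv2.imwrite('pics/'+name,im[:,:,::-1].copy());return im
E
python3 - <<'E'
from h import *
s=env.state();print(s)
for c in ['scene','top']:
    save(c,c+'0.png')
    print(c,ray(c,(280,210)))
    for q in ['shaker','stop_face','rack','rack_back_left','rack_back_right','left_pivot','right_pivot','left_grip','right_grip','left_foot','right_foot','bottle','beaker','tip_box','pipette']:
        try: print(c,q,[(np.round(r['pixel'],1).tolist(),round(r['conf'],2)) for r in env.place_of(q,c)][:3])
        except Exception as e: print(q,e)
print(env.state()['t'])
E
```

```text
pics
{'t': 0.0, 'joints': array([ 1.15838379e+00,  4.91586770e-01,  1.55948498e+00, -3.75661200e-05,
        1.09167980e+00, -1.05591220e-01]), 'qvel': array([-0.00057668,  0.00014015,  0.00033041, -0.00037971,  0.00042022,
       -0.00056895]), 'tau': array([ 3.59441263e-03, -6.12651801e+01, -2.58166891e+01,  6.93629170e-02,
        4.83231072e-02, -8.86212592e-05]), 'eef_pos': array([188.64702188, 595.5807675 , 214.03260636]), 'tcp_rot': array([-3.14043670e+00, -8.90112526e-05,  2.83478862e+00]), 'ft_force': array([ 0.57131847, -0.14722203,  0.58369949]), 'moment': array([-0.00447756,  0.02158605, -0.02237891]), 'opening': 1.0037215180911339}
scene (array([1516.91327339, -220.12969562,  922.94325291]), array([-0.75514638,  0.21946383, -0.61779263]))
scene shaker [([263.9, 234.2], 0.9)]
scene stop_face [([264.6, 225.8], 0.55)]
scene rack [([261.4, 206.0], 0.83)]
scene rack_back_left []
scene rack_back_right [([231.5, 213.8], 0.59)]
scene left_pivot [([258.3, 236.1], 0.62), ([315.0, 206.1], 0.61)]
scene right_pivot [([210.6, 215.9], 0.75)]
scene left_grip [([334.7, 169.0], 0.56)]
sce
[... 457 characters left out ...]
, 0.95)]
top stop_face [([278.3, 213.6], 0.75), ([357.2, 174.4], 0.63)]
top rack [([273.1, 247.9], 0.85), ([245.0, 165.0], 0.47)]
top rack_back_left [([239.9, 229.6], 0.82)]
top rack_back_right [([314.8, 232.2], 0.73)]
top left_pivot [([240.4, 231.0], 0.61), ([215.6, 222.7], 0.57)]
top right_pivot [([336.3, 230.5], 0.6)]
top left_grip [([195.1, 218.0], 0.56)]
top right_grip [([194.5, 218.5], 0.69), ([361.5, 229.4], 0.5)]
top left_foot [([232.5, 222.8], 0.53)]
top right_foot [([320.6, 226.2], 0.5), ([313.7, 232.1], 0.19)]
top bottle [([176.6, 289.8], 0.78)]
top beaker [([390.7, 286.3], 0.57)]
top tip_box [([244.7, 161.7], 0.71), ([361.0, 225.0], 0.65)]
top pipette [([357.0, 172.8], 0.91)]
1.6
```

Run:
```python
from h import *
from scipy.optimize import least_squares
obs=[('top',(278.3,213.6),(65,0,100)),('top',(276.4,237.8),(0,0,0)),('top',(215.6,222.7),(31,154,129)),('top',(336.3,230.5),(31,-154,129)),
('scene',(264.6,225.8),(65,0,100)),('scene',(263.9,234.2),(0,0,0)),('scene',(315,206.1),(31,154,129)),('scene',(210.6,215.9),(31,-154,129))]
g=np.array([0.271,0.963])
c1=np.cos(1.295)*120;s1=np.sin(1.295)*120
obs+=[('top',(195.1,218.0),(31,154+c1,129+s1)),('top',(361.5,229.4),(31,-154-c1,129+s1)),('scene',(334.7,169),(31,154+c1,129+s1)),('scene',(194.7,180.1),(31,-154-c1,129+s1))]
def w(p,q):
    c,s=np.cos(p[2]),np.sin(p[2]);q=np.array(q,float);return np.array([p[0]+c*q[0]-s*q[1],p[1]+s*q[0]+c*q[1],q[2]])
def f(p): return np.concatenate([proj(c,[w(p,q)])[0]-np.array(px) for c,px,q in obs])
r=least_squares(f,[500,0,0],x_scale=[100,100,.1],loss='soft_l1');p=r.x;print(p,np.degrees(p[2]));print(np.round(r.fun if 0 else f(p),1).reshape(-1,2))
for n,px in (('bl',(239.9,229.6)),('br',(314.8,232.2))):
    P=atz('top',px,115);d=P[:2]-p[:2];c,s=np.cos(p[2]),np.sin(p[2]);print(n,P,[c*d[0]+s*d[1],-s*d[0]+c*d[1]])
P=atz('top',(273.1,247.9),100);print(P)
for n,px,z in (('bottle',(176.6,289.8),0),('beaker',(390.7,286.3),0),('tip',(244.7,161.7),0),('pip',(357,172.8),0)): print(n,atz('top',px,z))
for c in ('scene','top'):
    im=cv2.imread(f'pics/{c}0.png');im=im[100:320,130:420] ;cv2.imwrite(f'pics/{c}0c.png',cv2.resize(im,(790,599)))
```

```text
[ 5.04366195e+02  1.90437532e+01 -5.97810326e-02] -3.425200860060228
[[-0.6  0.8]
 [-1.   3.5]
 [-0.4 -0.4]
 [ 2.1  0.5]
 [ 1.2 -0.5]
 [-2.1  2.6]
 [ 1.3 -1.8]
 [-1.6 -0.3]
 [-1.  -1.1]
 [-0.5 -0.8]
 [-3.6  0.7]
 [-1.5  2.2]]
bl [527.99750462 110.32112715 115.        ] [np.float64(18.13569010282456), np.float64(92.52618311537691)]
br [523.3964281  -78.86042158 115.        ] [np.float64(24.845566012909064), np.float64(-96.59231372781356)]
[483.21422407  26.0738941  100.        ]
bottle [369.27016195 287.80002116   0.        ]
beaker [ 382.92306065 -301.46856359    0.        ]
tip [728.61753781 108.4312751    0.        ]
pip [ 701.1222738  -210.96850357    0.        ]
```

View pics/top0.png

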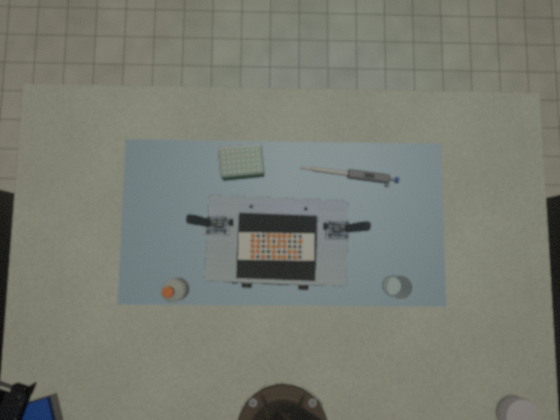

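View pics/scene0c.png

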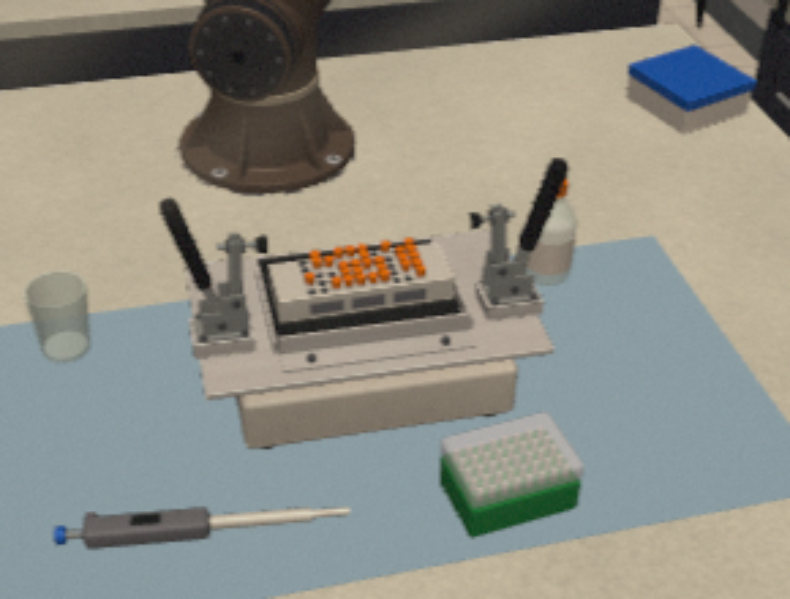

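View pics/top0c.png

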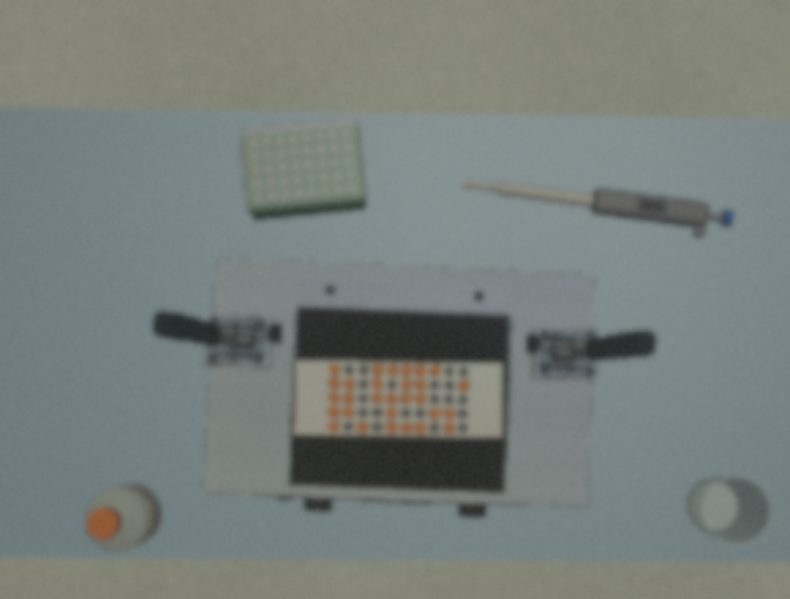

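The top view shows the mat corners at about (239,214), (317,216), (315,280) and (237,278). The white rack is mid-mat with its rows near 232–261. Both handles are up, and the bottle and beaker stand at the front corners. I'll refine the poses from the edges.

Run:
```python
from h import *
sc=290/790
def cr(q): return (q[0]*sc+130-.3,q[1]*220/599+100-.3)
M=[(297,310),(509,317),(504,491),(291,484)]
W=[atz('top',cr(q),100)[:2] for q in M];print('mat',np.round(W,1));
W=np.array(W)
print('sides',[np.linalg.norm(W[i]-W[(i+1)%4]) for i in range(4)],'yaw left edge',np.degrees(np.arctan2(*(W[0]-W[3])[::-1])),np.degrees(np.arctan2(*(W[1]-W[2])[::-1])),'front',np.degrees(np.arctan2(-(W[0]-W[1])[0],(W[0]-W[1])[1])))
P=[(218,258),(592,272),(590,506),(205,490)]
print('plat',np.round([atz('top',cr(q),97)[:2] for q in P],1))
R=[(293,361),(503,362),(502,438),(292,434)]
print('rack',np.round([atz('top',cr(q),130)[:2] for q in R],1))
for q in('rack','shaker'):
    t=env.trace(q,'top')[0];print(q,t['conf'],t['pixel']);
    c=cv2.findContours(t['pixels'].astype('uint8'),0,1)[0];c=max(c,key=cv2.contourArea);b=cv2.boxPoints(cv2.minAreaRect(c))
    print(np.round(b,1).tolist(),np.round([atz('top',x,130 if q=='rack' else 97)[:2] for x in b],1).tolist())
print([atz('top',cr((275,333)),220),atz('top',cr((531,344)),220)])
im=cv2.imread('pics/top0.png')[190:300,190:365];cv2.imwrite('pics/t0z.png',cv2.resize(im,(790,497),interpolation=cv2.INTER_CUBIC))
```

```text
mat [[570.2 115.2]
 [565.8 -84.9]
 [403.  -80.2]
 [408.  117.6]]
sides [np.float64(200.1079711149136), np.float64(162.85863044927274), np.float64(197.84549859981433), np.float64(162.23937681905338)] yaw left edge -0.8510590298895583 -1.64888788050888 front -1.2493128377591318
plat [[ 619.2  191. ]
 [ 610.2 -164.6]
 [ 389.7 -161. ]
 [ 401.7  197.2]]
rack [[520.2 115.7]
 [521.3 -76.2]
 [452.1 -75.3]
 [454.  115.3]]
rack 0.89 [277.0, 245.6]
[[236.5, 260.0], [237.1999969482422, 231.6999969482422], [314.6000061035156, 233.6999969482422], [313.8999938964844, 262.0]] [[451.8, 116.2], [521.8, 115.8], [518.8, -76.8], [448.6, -75.0]]
shaker 0.94 [279.7, 226.2]
[[183.0, 283.6000061035156], [187.10000610351562, 193.39999389648438], [370.20001220703125, 201.6999969482422], [366.1000061035156, 291.8999938964844]] [[391.5, 251.9], [621.2, 249.0], [605.3, -225.0], [374.0, -211.4]]
[array([537.98368313, 124.39824687, 220.        ]), array([531.04647872, -90.62167741, 220.        ])]
```

View pics/t0z.png

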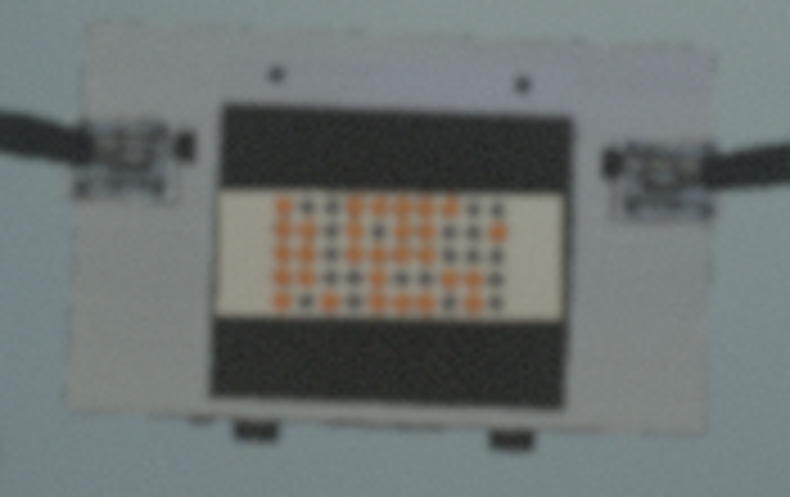

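Run:
```python
from h import *
from scipy.optimize import least_squares
k=175/790
cr=lambda q:np.array([q[0]*k+190-.4,q[1]*k+190-.4])
mat=[((222,105),(65,100,100)),((572,117),(65,-100,100)),((563,408),(-100,-100,100)),((213,398),(-100,100,100))]
pl=[((90,22),(110,180,96)),((713,45),(110,-180,96)),((705,433),(-110,-180,96)),((68,410),(-110,180,96))]
def w(p,q):
    c,s=np.cos(p[2]),np.sin(p[2]);return [p[0]+c*q[0]-s*q[1],p[1]+s*q[0]+c*q[1],q[2]]
for o in (mat,pl,mat+pl):
    f=lambda p:(proj('top',[w(p,q) for _,q in o])-np.array([cr(a) for a,_ in o])).ravel()
    r=least_squares(f,[500,10,0],x_scale=[100,100,.1]);p=r.x;print(p[:2],np.degrees(p[2]),np.round(r.fun.reshape(-1,2),1).tolist())
R=[((219,188),(34,95,30)),((567,196),(34,-95,30)),((562,319),(-34,-95,30)),((214,318),(-34,95,30))]
f=lambda r:(proj('top',[[*w(r,q)[:2],130] for _,q in R])-np.array([cr(a) for a,_ in R])).ravel()
r=least_squares(f,[480,10,0],x_scale=[100,100,.1]);print('rack',r.x[:2],np.degrees(r.x[2]),np.round(r.fun,1))
d=r.x[:2]-p[:2];c,s=np.cos(p[2]),np.sin(p[2]);print([c*d[0]+s*d[1],-s*d[0]+c*d[1]])
```

```text
[504.95692805  16.72798252] -1.2306242352688972 [[-0.1, -0.0], [0.1, -0.2], [0.7, 0.1], [-0.8, 0.0]]
[504.79600955  15.90468317] -1.5600937318559442 [[-0.5, -0.1], [0.3, 0.2], [0.5, -0.1], [-0.3, 0.0]]
[504.87624498  16.27947613] -1.4757937549601758 [[0.2, -0.2], [0.4, 0.1], [0.7, 0.3], [-0.8, -0.1], [-0.7, -0.1], [0.1, 0.1], [0.4, -0.2], [-0.4, 0.1]]
rack [486.92852093  18.6875778 ] -0.3622645737860347 [ 0.1  0.5 -0.7  0.   0.2  0.2  0.4 -0.7]
[np.float64(-18.003790425072552), np.float64(1.94506621518461)]
```

Emit:
{"fn": "drive_tool", "kwargs": {
  "commands": [
    {"dx":25,"dy":-33,"dz":3,"yaw":4},
    {"dx":25,"dy":-33,"dz":3,"yaw":4},
    {"dx":25,"dy":-33,"yaw":4},
    {"dx":25,"dy":-33,"yaw":4},
    {"dx":25,"dy":-33}
  ]
}}

```text
invalid input
```

Emit:
{"fn": "drive_tool", "kwargs": {
  "commands": [
    {"dx":18,"dy":-37},
    {"dx":18,"dy":-37},
    {"dx":18,"dy":-37},
    {"dx":18,"dy":-37},
    {"dx":18,"dy":-37}
  ]
}}

```text
invalid input
```

Emit:
{"fn": "drive_tool", "kwargs": {
  "commands": [
    {"dx":25,"dy":-33,"dz":3,"yaw":4},
    {"dx":25,"dy":-33,"dz":3,"yaw":4},
    {"dx":25,"dy":-33,"dz":0,"yaw":4},
    {"dx":25,"dy":-33,"dz":0,"yaw":4},
    {"dx":25,"dy":-33,"dz":0,"yaw":0}
  ]
}}

```text
t: 2.12
eef_pos: [314.4, 429.3, 220.8]
tcp_rot: [3.141, 0.0, 3.119]
ft_force: [0.8, -0.5, 0.1]
opening: 0.993
```

Emit:
{"fn": "drive_tool", "kwargs": {
  "commands": [
    {"dx":18,"dy":-37,"dz":0,"yaw":0},
    {"dx":18,"dy":-37,"dz":0,"yaw":0},
    {"dx":18,"dy":-37,"dz":0,"yaw":0},
    {"dx":18,"dy":-37,"dz":0,"yaw":0},
    {"dx":18,"dy":-37,"dz":0,"yaw":0}
  ]
}}

```text
t: 2.53
eef_pos: [404.2, 244.0, 220.9]
tcp_rot: [3.141, 0.001, 3.114]
ft_force: [0.3, 0.4, -0.1]
opening: 1.002
```

Emit:
{"fn": "drive_tool", "kwargs": {
  "commands": [
    {"dx":4,"dy":-41,"dz":0,"yaw":0},
    {"dx":4,"dy":-41,"dz":0,"yaw":0},
    {"dx":4,"dy":-41,"dz":0,"yaw":0},
    {"dx":4,"dy":-41,"dz":0,"yaw":0},
    {"dx":4,"dy":-41,"dz":0,"yaw":0}
  ]
}}

```text
t: 2.95
eef_pos: [423.5, 38.9, 220.9]
tcp_rot: [3.142, 0.001, 3.114]
ft_force: [1.3, 1.2, -0.7]
opening: 1.001
```

Emit:
{"fn": "drive_tool", "kwargs": {
  "commands": [
    {"dx":0,"dy":-22,"dz":0,"yaw":0},
    {"dx":0,"dy":0,"dz":-20,"yaw":0},
    {"dx":0,"dy":0,"dz":-20,"yaw":0},
    {"dx":0,"dy":0,"dz":0,"yaw":0}
  ]
}}

```text
t: 3.28
eef_pos: [422.5, 18.4, 178.5]
tcp_rot: [3.141, -0.004, 3.113]
ft_force: [0.5, 0.3, -1.1]
opening: 0.997
```

Run:
```python
from h import *
s=env.state();print(s['t'],s['eef_pos'],s['tcp_rot'],s['ft_force'])
im=save('wrist','w1.png');print(env.trace('rack','wrist')[0]['pixel'],proj('wrist',[s['eef_pos']]))
for q in('rack_back_left','rack_back_right','stop_face','rack','left_foot','right_foot'): print(q,[(r['pixel'],r['conf']) for r in env.place_of(q,'wrist')][:2])
```

```text
3.2833 [422.53717704  18.35525266 178.48503576] [ 3.1411548  -0.00383818  3.11255339] [ 0.48025183  0.31225574 -1.07619115]
[278.8, 282.5] [[276.66932635 250.17785066]]
rack_back_left [([389.9, 322.0], 0.85)]
rack_back_right [([179.5, 323.8], 0.78)]
stop_face [([285.1, 355.5], 0.73)]
rack [([283.6, 281.6], 0.72)]
left_foot []
right_foot []
```

View pics/w1.png

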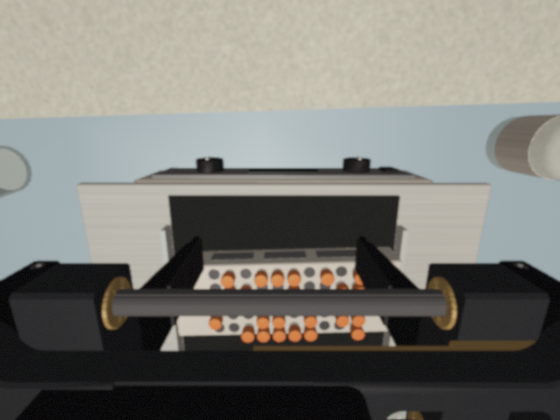

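Run:
```python
from h import *
for n,px,z in (('fl',(385,250),100),('fr',(190,249),100),('matFL',(397,196),100),('matFR',(171,196),100),('stop',(285.1,355.5),100),('bl',(389.9,322),115),('br',(179.5,323.8),115),('platL',(488,184),96),('platR',(80,183),96)): print(n,atz('wrist',px,z))
print(proj('wrist',[[422.5,18.4+47,178.5],[422.5,18.4-47,178.5]]))
```

```text
fl [460.74858278 115.91296592 100.        ]
fr [454.89852836 -62.10249939 100.        ]
matFL [410.15464486 122.65125317 100.        ]
matFR [404.81352708 -73.06334411 100.        ]
stop [575.37955856  22.14609443 100.        ]
bl [526.56550199 120.03011766 115.        ]
br [523.19410811 -75.1116261  115.        ]
platL [402.56902302 202.52236811  96.        ]
platR [ 392.0055412  -152.16886185   96.        ]
[[351.55326221 247.48506043]
 [201.58344005 251.26056188]]
```

Emit:
{"fn": "drive_tool", "kwargs": {
  "commands": [
    {"dx":0,"dy":0,"dz":-30,"yaw":0},
    {"dx":0,"dy":0,"dz":-30,"yaw":0},
    {"dx":0,"dy":0,"dz":-6,"yaw":0},
    {"dx":3,"dy":0,"dz":0,"yaw":0},
    {"dx":3,"dy":0,"dz":0,"yaw":0}
  ]
}}

```text
t: 4.1
eef_pos: [430.4, 18.9, 115.4]
tcp_rot: [3.142, 0.0, 3.114]
ft_force: [0.1, -0.2, 0.4]
opening: 0.999
```

Emit:
{"fn": "drive_tool", "kwargs": {
  "commands": [
    {"dx":5,"dy":0,"dz":0,"yaw":0},
    {"dx":5,"dy":0,"dz":0,"yaw":0},
    {"dx":5,"dy":0,"dz":0,"yaw":0},
    {"dx":5,"dy":0,"dz":0,"yaw":0},
    {"dx":5,"dy":0,"dz":0,"yaw":0}
  ]
}}

```text
t: 4.52
eef_pos: [455.0, 18.9, 115.0]
tcp_rot: [3.142, -0.0, 3.114]
ft_force: [-3.9, 1.1, 2.7]
opening: 0.998
```

Emit:
{"fn": "drive_tool", "kwargs": {
  "commands": [
    {"dx":5,"dy":0,"dz":-3,"yaw":0},
    {"dx":5,"dy":0,"dz":0,"yaw":0},
    {"dx":5,"dy":0,"dz":0,"yaw":0},
    {"dx":5,"dy":0,"dz":0,"yaw":0},
    {"dx":5,"dy":0,"dz":0,"yaw":0}
  ]
}}

```text
t: 4.93
eef_pos: [480.4, 18.8, 111.5]
tcp_rot: [3.141, 0.0, 3.114]
ft_force: [-1.2, 0.3, -1.6]
opening: 0.999
```

Emit:
{"fn": "drive_tool", "kwargs": {
  "commands": [
    {"dx":2,"dy":0,"dz":0,"yaw":0},
    {"dx":2,"dy":0,"dz":0,"yaw":0},
    {"dx":2,"dy":0,"dz":0,"yaw":0}
  ]
}}

```text
t: 5.18
eef_pos: [485.8, 18.9, 111.6]
tcp_rot: [3.141, -0.0, 3.114]
ft_force: [-1.5, 0.1, -1.0]
opening: 1.003
```

Emit:
{"fn": "drive_tool", "kwargs": {
  "commands": [
    {"dx":1,"dy":0,"dz":0,"yaw":0},
    {"dx":1,"dy":0,"dz":0,"yaw":0},
    {"dx":1,"dy":0,"dz":0,"yaw":0}
  ]
}}

```text
t: 5.43
eef_pos: [488.8, 18.8, 111.7]
tcp_rot: [3.141, 0.0, 3.114]
ft_force: [-0.4, 0.3, -1.1]
opening: 0.998
```

Emit:
{"fn": "drive_tool", "kwargs": {
  "commands": [
    {"dx":1,"dy":0,"dz":0,"yaw":0},
    {"dx":1,"dy":0,"dz":0,"yaw":0}
  ]
}}

```text
t: 5.6
eef_pos: [489.6, 18.9, 111.6]
tcp_rot: [3.141, -0.003, 3.114]
ft_force: [-11.7, 0.4, 7.4]
opening: 1.0
```

Run:
```python
from h import *
for c in('wrist','top'): save(c,c+'2.png')
im=cv2.imread('pics/top2.png')[190:300,190:365];cv2.imwrite('pics/t2z.png',cv2.resize(im,(790,497),interpolation=cv2.INTER_CUBIC))
```

```text
(no output)
```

View pics/wrist2.png

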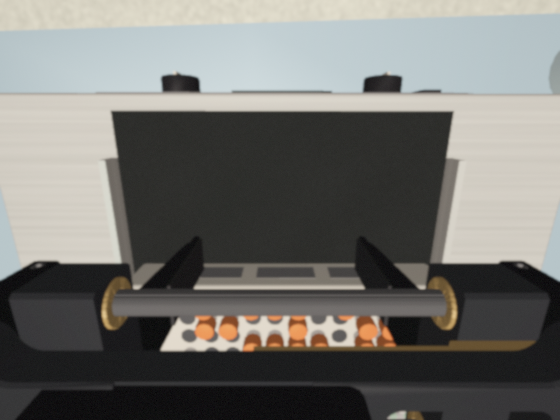

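View pics/t2z.png

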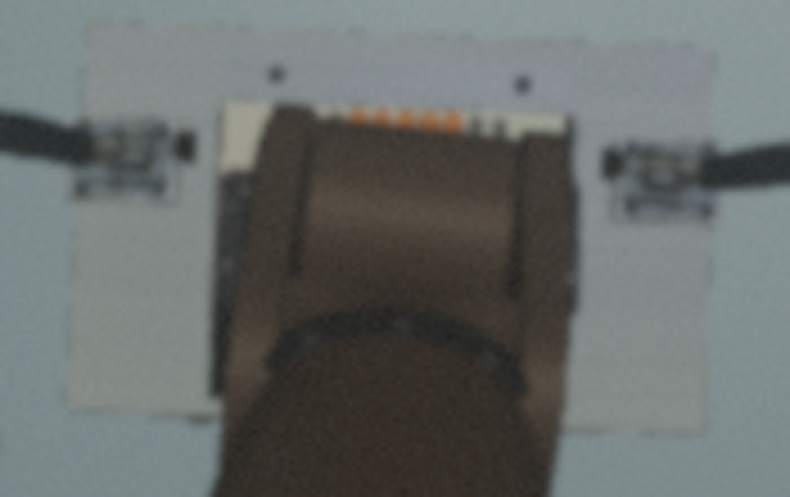

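The top view shows the rack's rear edge at the back stop, with a force jump of 12 N. I'll press a little further to square it up.

Emit:
{"fn": "drive_tool", "kwargs": {
  "commands": [
    {"dx":1,"dy":0,"dz":0,"yaw":0},
    {"dx":0,"dy":0,"dz":0,"yaw":0},
    {"dx":0,"dy":0,"dz":0,"yaw":0}
  ]
}}

```text
t: 5.95
eef_pos: [489.6, 19.0, 111.6]
tcp_rot: [3.141, -0.005, 3.113]
ft_force: [-12.6, -0.2, 6.8]
opening: 1.001
```

Emit:
{"fn": "drive_tool", "kwargs": {
  "commands": [
    {"dx":-5,"dy":0,"dz":0,"yaw":0},
    {"dx":-25,"dy":0,"dz":0,"yaw":0},
    {"dx":-20,"dy":0,"dz":40,"yaw":0},
    {"dx":0,"dy":0,"dz":41,"yaw":0},
    {"dx":0,"dy":0,"dz":41,"yaw":0}
  ],
  "grip": 0
}}

```text
t: 6.37
eef_pos: [442.1, 18.9, 232.4]
tcp_rot: [3.141, -0.001, 3.114]
ft_force: [0.8, 0.2, -0.2]
opening: 0.706
```

Emit:
{"fn": "drive_tool", "kwargs": {
  "commands": [
    {"dx":0,"dy":0,"dz":41,"yaw":0},
    {"dx":0,"dy":0,"dz":41,"yaw":0},
    {"dx":-10,"dy":0,"dz":20,"yaw":0},
    {"dx":0,"dy":0,"dz":0,"yaw":0}
  ]
}}

```text
t: 6.7
eef_pos: [433.6, 18.8, 337.5]
tcp_rot: [-3.141, 0.009, 3.114]
ft_force: [0.5, -0.2, -0.3]
opening: 0.426
```

Run:
```python
from h import *
for c in('wrist','top','scene'): save(c,c+'3.png')
im=cv2.imread('pics/top3.png')[190:300,190:365];cv2.imwrite('pics/t3z.png',cv2.resize(im,(790,497),interpolation=cv2.INTER_CUBIC))
im=cv2.imread('pics/scene3.png')[140:260,180:355];cv2.imwrite('pics/s3z.png',cv2.resize(im,(790,542),interpolation=cv2.INTER_CUBIC))
for c in('top','scene','wrist'):
  for q in('rack_back_left','rack_back_right','rack','left_grip','right_grip','left_pivot','right_pivot'): print(c,q,[(np.round(r['pixel'],1).tolist(),round(r['conf'],2)) for r in env.place_of(q,c)][:2])
s=env.state();print(s['t'],s['eef_pos'],s['opening'])
```

```text
top rack_back_left [([243.3, 209.4], 0.6)]
top rack_back_right [([316.8, 214.7], 0.96)]
top rack [([274.6, 228.1], 0.62)]
top left_grip [([194.1, 216.3], 0.55), ([322.4, 226.0], 0.18)]
top right_grip [([313.6, 215.4], 0.72), ([363.6, 227.6], 0.52)]
top left_pivot [([216.7, 224.9], 0.73), ([319.7, 224.1], 0.44)]
top right_pivot [([340.0, 227.3], 0.75)]
scene rack_back_left [([302.1, 217.7], 0.55)]
scene rack_back_right [([232.9, 222.9], 0.93)]
scene rack [([267.2, 219.0], 0.63)]
scene left_grip [([335.6, 169.7], 0.8)]
scene right_grip [([194.3, 180.5], 0.77), ([316.4, 207.4], 0.56)]
scene left_pivot [([327.3, 201.5], 0.66), ([316.3, 206.4], 0.63)]
scene right_pivot [([210.8, 219.2], 0.67)]
wrist rack_back_left [([348.7, 274.6], 0.72)]
wrist rack_back_right [([218.3, 274.2], 0.77), ([391.8, 256.1], 0.55)]
wrist rack [([279.8, 248.0], 0.71)]
wrist left_grip [([461.5, 308.1], 0.81)]
wrist right_grip [([98.7, 307.8], 0.59), ([171.6, 254.8], 0.45)]
wrist left_pivot [([391.8, 255.0], 0.68), ([281.1, 270.2], 0.53)]
wrist right_pivot [([169.3, 253.1], 0.57)]
7.9 [433.10014027  18.82814444 332.95344935] 0.0017127661435109886
```

View pics/t3z.png

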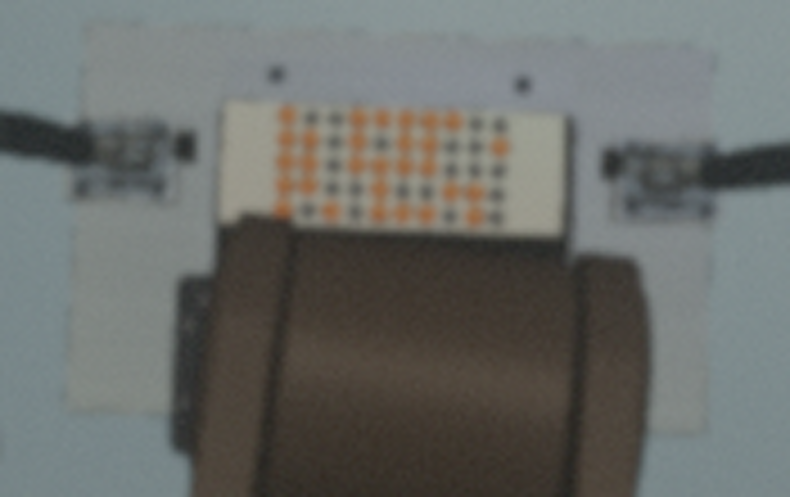

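View pics/s3z.png

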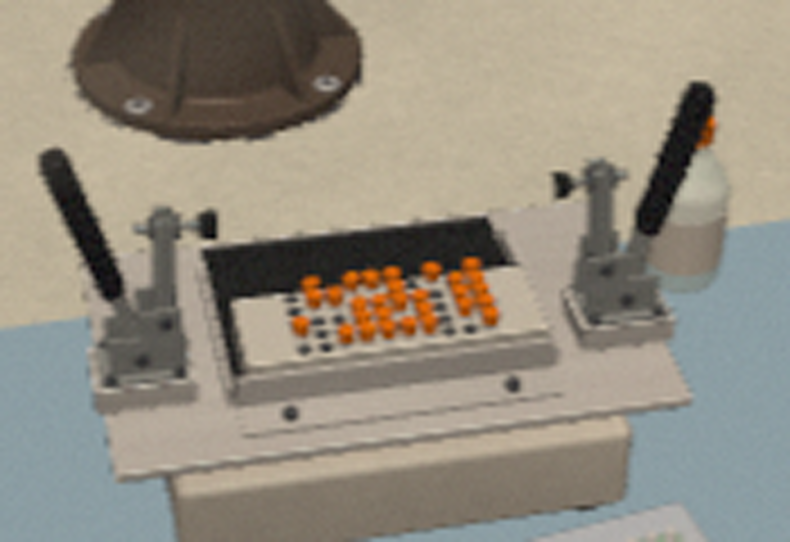

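View pics/wrist3.png

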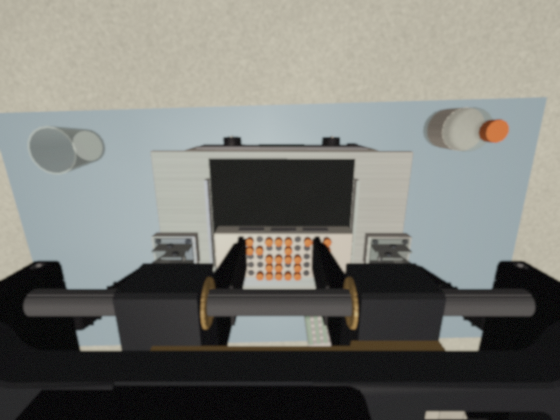

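Run:
```python
from h import *
def tri(a,b):
    A=[];B=[]
    for c,px in(('top',a),('scene',b)):
        o,d=ray(c,px);d/=np.linalg.norm(d);M=np.eye(3)-np.outer(d,d);A.append(M);B.append(M@o)
    return np.linalg.solve(sum(A),sum(B))
print('L',tri((194.6,217.2),(335.2,169.4)));print('R',tri((362.5,228.5),(194.5,180.3)))
p=(504,16.3,np.radians(-1.5))
def w(q):
    c,s=np.cos(p[2]),np.sin(p[2]);return np.array([p[0]+c*q[0]-s*q[1],p[1]+s*q[0]+c*q[1],q[2]])
for sg in(1,-1):
    e=1.295;print('model',w((31,sg*(154+120*np.cos(e)),129+120*np.sin(e))))
    print('tip px top/scene',proj('top',[w((31,sg*(154+150*np.cos(e)),129+150*np.sin(e)))]),proj('scene',[w((31,sg*(154+150*np.cos(e)),129+150*np.sin(e)))]))
    r=130
    for v in np.r_[0:1.3:.1]:
        e=1.295-v;print(round(v,2),np.round(w((31,sg*(154+r*np.cos(e)-8*np.sin(e)-12),129+r*np.sin(e)+8*np.cos(e))),0))
```

```text
L [547.65818227 208.43110177 244.48524626]
R [ 524.50169515 -168.18585549  251.47931155]
model [539.87602672 202.10213554 244.46503829]
tip px top/scene [[188.51136905 218.46541514]] [[333.62595418 159.15655442]]
0.0 [539. 185. 256.]
0.1 [540. 198. 253.]
0.2 [540. 210. 248.]
0.3 [540. 221. 242.]
0.4 [541. 232. 235.]
0.5 [541. 243. 227.]
0.6 [541. 252. 218.]
0.7 [541. 261. 208.]
0.8 [542. 268. 198.]
0.9 [542. 274. 186.]
1.0 [542. 279. 174.]
1.1 [542. 283. 162.]
1.2 [542. 286. 149.]
model [ 530.10272743 -171.12510634  244.46503829]
tip px top/scene [[368.34147829 225.1266411 ]] [[188.44170524 174.76890397]]
0.0 [ 531. -154.  256.]
0.1 [ 530. -167.  253.]
0.2 [ 530. -179.  248.]
0.3 [ 530. -191.  242.]
0.4 [ 529. -202.  235.]
0.5 [ 529. -212.  227.]
0.6 [ 529. -221.  218.]
0.7 [ 529. -230.  208.]
0.8 [ 528. -237.  198.]
0.9 [ 528. -243.  186.]
1.0 [ 528. -248.  174.]
1.1 [ 528. -252.  162.]
1.2 [ 528. -255.  149.]
```

View pics/scene3.png

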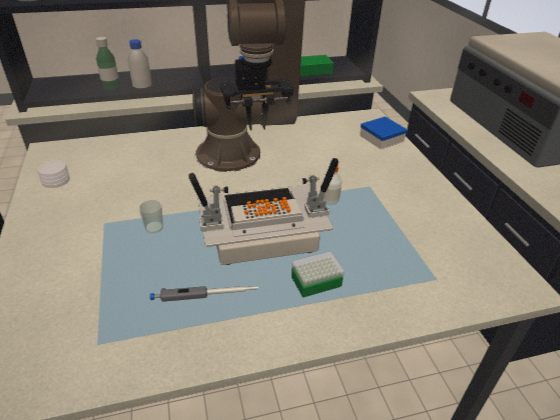

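The rack's rear edge lies along the stop in both the top and scene views, with no wedge visible. The handles are unmoved, and the model's predicted left tip of (334,159) matches the scene image. Next is the left clamp.

Emit:
{"fn": "drive_tool", "kwargs": {
  "commands": [
    {"dx":22,"dy":29,"dz":-7,"yaw":0},
    {"dx":22,"dy":29,"dz":-7,"yaw":0},
    {"dx":22,"dy":29,"dz":-7,"yaw":0},
    {"dx":22,"dy":29,"dz":-7,"yaw":0},
    {"dx":21,"dy":29,"dz":-7,"yaw":0}
  ]
}}

```text
t: 8.32
eef_pos: [543.0, 165.4, 297.5]
tcp_rot: [3.142, 0.0, 3.114]
ft_force: [1.0, -1.7, 0.4]
opening: 0.003
```

Emit:
{"fn": "drive_tool", "kwargs": {
  "commands": [
    {"dx":0,"dy":0,"dz":-25,"yaw":0},
    {"dx":0,"dy":0,"dz":-23,"yaw":0},
    {"dx":0,"dy":0,"dz":0,"yaw":0}
  ]
}}

```text
t: 8.57
eef_pos: [540.6, 164.1, 245.7]
tcp_rot: [-3.14, -0.007, 3.115]
ft_force: [0.2, -0.2, -0.1]
opening: 0.003
```

Emit:
{"fn": "drive_tool", "kwargs": {
  "commands": [
    {"dx":0,"dy":6,"dz":0,"yaw":0},
    {"dx":0,"dy":6,"dz":0,"yaw":0},
    {"dx":0,"dy":5,"dz":0,"yaw":0}
  ]
}}

```text
t: 8.82
eef_pos: [542.6, 181.4, 251.6]
tcp_rot: [3.141, 0.002, 3.114]
ft_force: [0.4, 0.2, 0.1]
opening: 0.007
```

Run:
```python
from h import *
s=env.state();print(s['t'],s['eef_pos'],s['ft_force'])
im=save('scene','s4.png');cv2.imwrite('pics/s4z.png',cv2.resize(im[110:260,240:400,::-1],(640,600),interpolation=cv2.INTER_CUBIC))
```

```text
8.8167 [542.62738505 181.39915633 251.64546304] [0.44872447 0.15680867 0.1094475 ]
```

View pics/s4z.png

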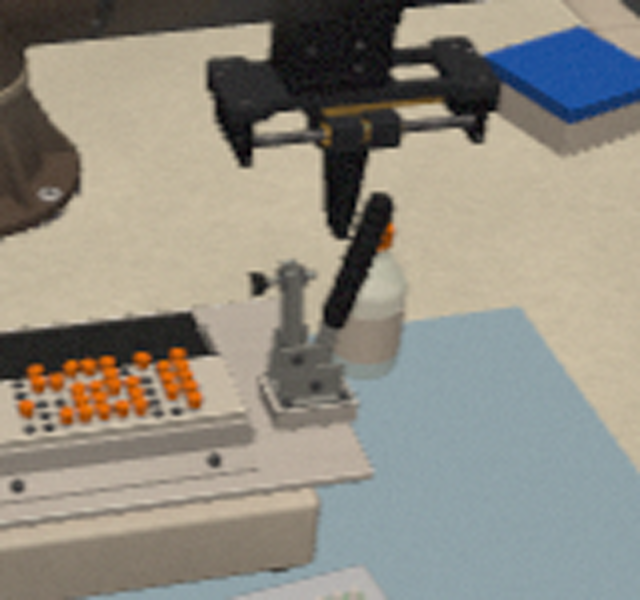

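The scene view shows the closed finger just inboard of the upper part of the left grip, about 4 mm short of contact. The path ahead is clear, so I'm following the arc.

Emit:
{"fn": "drive_tool", "kwargs": {
  "commands": [
    {"dx":0,"dy":10,"dz":0,"yaw":0},
    {"dx":0,"dy":10,"dz":-2,"yaw":0},
    {"dx":0,"dy":10,"dz":-4,"yaw":0},
    {"dx":0,"dy":10,"dz":-6,"yaw":0},
    {"dx":0,"dy":10,"dz":-7,"yaw":0}
  ]
}}

```text
t: 9.28
eef_pos: [542.0, 232.1, 230.5]
tcp_rot: [3.141, 0.0, 3.114]
ft_force: [-0.6, 0.4, 0.4]
opening: 0.001
```

Emit:
{"fn": "drive_tool", "kwargs": {
  "commands": [
    {"dx":0,"dy":9,"dz":-7,"yaw":0},
    {"dx":0,"dy":9,"dz":-8,"yaw":0},
    {"dx":0,"dy":9,"dz":-9,"yaw":0},
    {"dx":0,"dy":0,"dz":0,"yaw":0}
  ]
}}

```text
t: 9.62
eef_pos: [541.3, 259.1, 204.5]
tcp_rot: [-3.141, -0.003, 3.115]
ft_force: [-0.1, -0.1, -0.1]
opening: 0.004
```

Run:
```python
from h import *
s=env.state();print(s['t'],s['eef_pos'],s['ft_force'])
im=save('scene','s5.png');cv2.imwrite('pics/s5z.png',cv2.resize(im[110:260,240:400,::-1],(640,600),interpolation=cv2.INTER_CUBIC))
```

```text
9.6167 [541.28645662 259.14928442 204.51180671] [-0.0582179  -0.09653835 -0.13392728]
```

View pics/s5z.png

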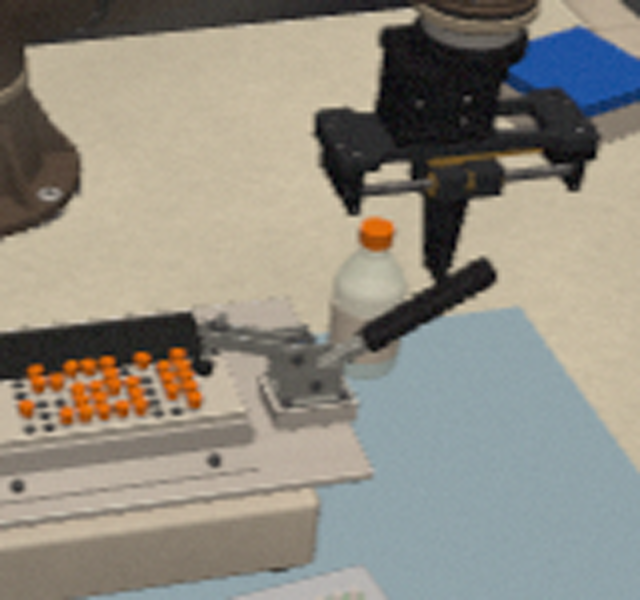

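The handle follows, at about 0.7 rad with its foot nearing the rack's end. I'll continue over centre.

Emit:
{"fn": "drive_tool", "kwargs": {
  "commands": [
    {"dx":0,"dy":7,"dz":-9,"yaw":0},
    {"dx":0,"dy":6,"dz":-10,"yaw":0},
    {"dx":0,"dy":5,"dz":-10,"yaw":0},
    {"dx":0,"dy":3,"dz":-8,"yaw":0},
    {"dx":0,"dy":2,"dz":-6,"yaw":0}
  ]
}}

```text
t: 10.08
eef_pos: [542.2, 281.4, 163.0]
tcp_rot: [3.141, 0.0, 3.114]
ft_force: [1.0, 0.5, 1.7]
opening: 0.005
```

Emit:
{"fn": "drive_tool", "kwargs": {
  "commands": [
    {"dx":0,"dy":1,"dz":-5,"yaw":0},
    {"dx":0,"dy":0,"dz":-4,"yaw":0},
    {"dx":0,"dy":0,"dz":0,"yaw":0}
  ]
}}

```text
t: 10.33
eef_pos: [541.6, 281.6, 153.8]
tcp_rot: [-3.141, -0.002, 3.114]
ft_force: [-0.0, 0.2, 0.2]
opening: 0.003
```

Run:
```python
from h import *
s=env.state();print(s['t'],s['eef_pos'],s['ft_force'])
im=save('scene','s6.png');cv2.imwrite('pics/s6z.png',cv2.resize(im[110:260,240:400,::-1],(640,600),interpolation=cv2.INTER_CUBIC))
```

```text
10.3333 [541.58794366 281.59795023 153.77700797] [-0.02422537  0.23556034  0.15883851]
```

View pics/s6z.png

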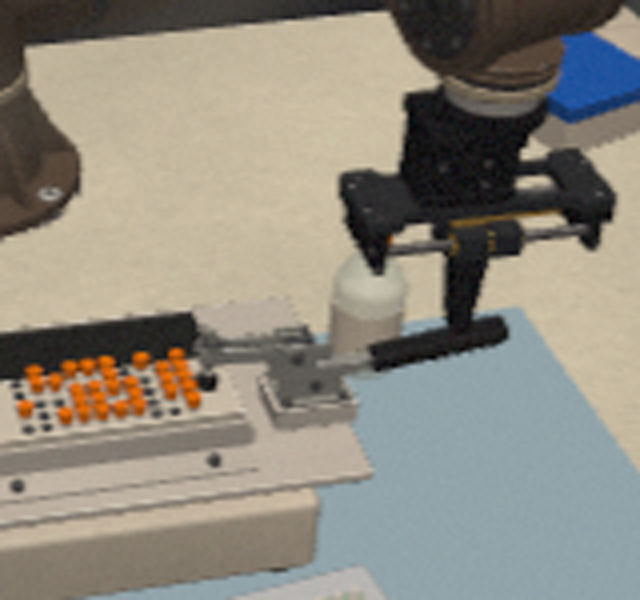

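Emit:
{"fn": "drive_tool", "kwargs": {
  "commands": [
    {"dx":0,"dy":0,"dz":-3,"yaw":0},
    {"dx":0,"dy":0,"dz":-2,"yaw":0},
    {"dx":0,"dy":0,"dz":-2,"yaw":0},
    {"dx":0,"dy":0,"dz":0,"yaw":0}
  ]
}}

```text
t: 10.72
eef_pos: [542.0, 281.7, 147.6]
tcp_rot: [-3.142, -0.0, 3.114]
ft_force: [-0.4, -0.2, 1.2]
opening: 0.005
```

Emit:
{"fn": "drive_tool", "kwargs": {
  "commands": [
    {"dx":0,"dy":0,"dz":-1,"yaw":0},
    {"dx":0,"dy":0,"dz":-1,"yaw":0},
    {"dx":0,"dy":0,"dz":0,"yaw":0}
  ]
}}

```text
t: 10.97
eef_pos: [542.1, 281.8, 145.8]
tcp_rot: [3.142, -0.0, 3.114]
ft_force: [0.1, -0.3, -0.3]
opening: 0.006
```

Run:
```python
from h import *
im=save('scene','s7.png');cv2.imwrite('pics/s7z.png',cv2.resize(im[180:230,280:380,::-1],(800,400),interpolation=cv2.INTER_CUBIC))
p=(504,16.3,np.radians(-1.7))
def w(q):
    c,s=np.cos(p[2]),np.sin(p[2]);return np.array([p[0]+c*q[0]-s*q[1],p[1]+s*q[0]+c*q[1],q[2]])
for v in(1.0,1.1,1.14,1.18,1.22,1.26):
    e=1.295-v
    print(v,[np.round((x-[280,180])*8).tolist() for x in proj('scene',[w((31,154+r*np.cos(e)-t*np.sin(e),129+r*np.sin(e)+t*np.cos(e))) for r,t in((44,0),(150,0),(120,8),(0,0))])])
print([(r['pixel'],r['conf']) for r in env.place_of('left_grip','scene')])
```

```text
1.0 [[396.0, 145.0], [671.0, 44.0], [590.0, 56.0], [282.0, 187.0]]
1.1 [[398.0, 154.0], [675.0, 76.0], [596.0, 81.0], [282.0, 187.0]]
1.14 [[398.0, 158.0], [675.0, 89.0], [597.0, 91.0], [282.0, 187.0]]
1.18 [[398.0, 162.0], [675.0, 101.0], [598.0, 101.0], [282.0, 187.0]]
1.22 [[398.0, 166.0], [674.0, 114.0], [598.0, 111.0], [282.0, 187.0]]
1.26 [[398.0, 169.0], [673.0, 127.0], [598.0, 122.0], [282.0, 187.0]]
[([359.4, 198.8], 0.6)]
```

View pics/s7z.png

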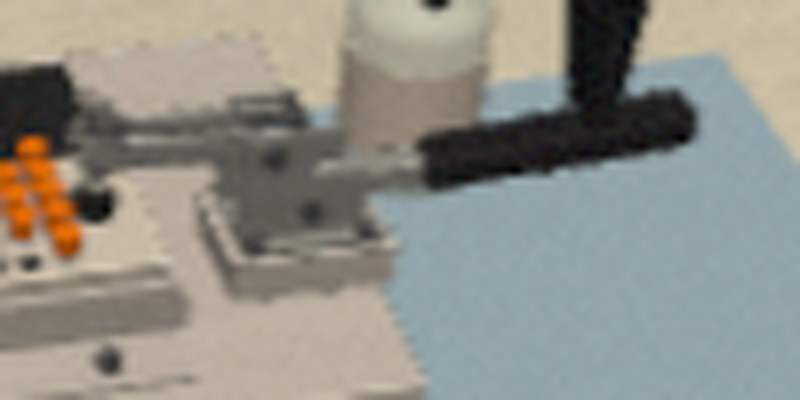

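The imaged handle slope is −0.183. The model gives −0.188 at the stop and −0.249 at dead centre, so the left clamp has snapped. Moving over to the right clamp.

Emit:
{"fn": "drive_tool", "kwargs": {
  "commands": [
    {"dx":0,"dy":0,"dz":40,"yaw":0},
    {"dx":0,"dy":0,"dz":40,"yaw":0},
    {"dx":0,"dy":0,"dz":40,"yaw":0},
    {"dx":0,"dy":-20,"dz":36,"yaw":0},
    {"dx":0,"dy":-28,"dz":30,"yaw":0}
  ]
}}

```text
t: 11.48
eef_pos: [541.9, 234.7, 334.8]
tcp_rot: [3.141, 0.002, 3.116]
ft_force: [0.5, -0.1, 0.3]
opening: 0.007
```

Emit:
{"fn": "drive_tool", "kwargs": {
  "commands": [
    {"dx":-2,"dy":-40,"dz":0,"yaw":0},
    {"dx":-2,"dy":-40,"dz":0,"yaw":0},
    {"dx":-2,"dy":-40,"dz":0,"yaw":0},
    {"dx":-2,"dy":-40,"dz":0,"yaw":0},
    {"dx":-2,"dy":-40,"dz":0,"yaw":0}
  ]
}}

```text
t: 11.9
eef_pos: [531.5, 32.1, 332.3]
tcp_rot: [3.142, 0.001, 3.114]
ft_force: [0.3, -0.2, 0.4]
opening: 0.001
```

Emit:
{"fn": "drive_tool", "kwargs": {
  "commands": [
    {"dx":-2,"dy":-40,"dz":0,"yaw":0},
    {"dx":0,"dy":-40,"dz":0,"yaw":0},
    {"dx":0,"dy":-40,"dz":0,"yaw":0},
    {"dx":0,"dy":-40,"dz":0,"yaw":0},
    {"dx":0,"dy":0,"dz":0,"yaw":0}
  ]
}}

```text
t: 12.32
eef_pos: [529.8, -131.8, 331.7]
tcp_rot: [-3.14, -0.0, 3.11]
ft_force: [-0.8, 0.3, 0.3]
opening: 0.007
```

Emit:
{"fn": "drive_tool", "kwargs": {
  "commands": [
    {"dx":0,"dy":0,"dz":-30,"yaw":0},
    {"dx":0,"dy":0,"dz":-30,"yaw":0},
    {"dx":0,"dy":0,"dz":-20,"yaw":0},
    {"dx":0,"dy":-10,"dz":0,"yaw":0},
    {"dx":0,"dy":-6,"dz":0,"yaw":0}
  ]
}}

```text
t: 12.73
eef_pos: [530.2, -142.8, 252.0]
tcp_rot: [3.141, -0.001, 3.115]
ft_force: [1.0, -0.1, 0.4]
opening: 0.007
```

Run:
```python
from h import *
s=env.state();print(s['t'],s['eef_pos'],s['ft_force'])
im=save('scene','s8.png');cv2.imwrite('pics/s8z.png',cv2.resize(im[110:260,150:350,::-1],(800,600),interpolation=cv2.INTER_CUBIC))
```

```text
12.7333 [ 530.1790184  -142.78192145  252.03068831] [ 0.96683417 -0.12598507  0.37464658]
```

View pics/s8z.png

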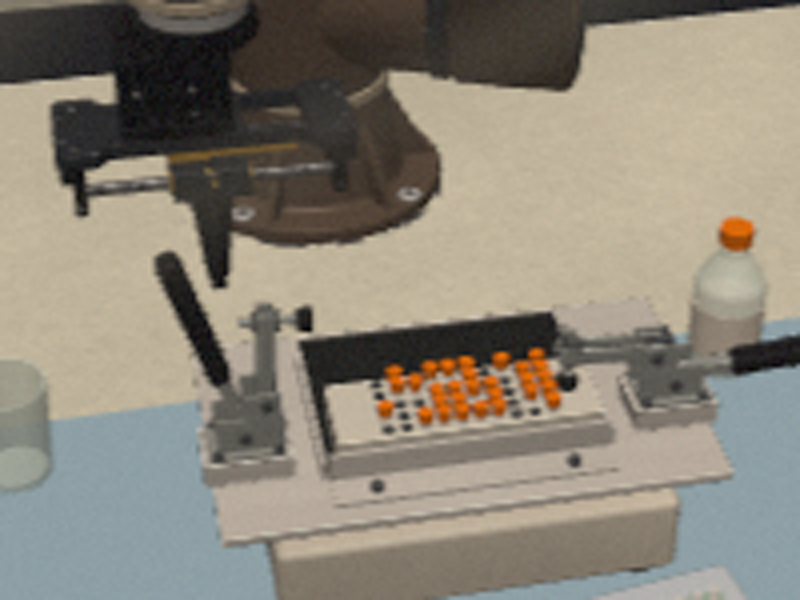

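The left clamp is still down. The finger tip (218,285 in the crop) is just inboard of the right grip (about 185,285). Following the mirrored arc.

Emit:
{"fn": "drive_tool", "kwargs": {
  "commands": [
    {"dx":0,"dy":-6,"dz":0,"yaw":0},
    {"dx":0,"dy":-9,"dz":0,"yaw":0},
    {"dx":0,"dy":-10,"dz":-2,"yaw":0},
    {"dx":0,"dy":-10,"dz":-4,"yaw":0},
    {"dx":0,"dy":-10,"dz":-6,"yaw":0}
  ]
}}

```text
t: 13.2
eef_pos: [530.3, -188.6, 240.3]
tcp_rot: [-3.141, 0.001, 3.114]
ft_force: [0.1, -0.2, -0.2]
opening: 0.002
```

Emit:
{"fn": "drive_tool", "kwargs": {
  "commands": [
    {"dx":0,"dy":-10,"dz":-7,"yaw":0},
    {"dx":0,"dy":-9,"dz":-7,"yaw":0},
    {"dx":0,"dy":-9,"dz":-8,"yaw":0},
    {"dx":0,"dy":-9,"dz":-9,"yaw":0},
    {"dx":0,"dy":0,"dz":0,"yaw":0}
  ]
}}

```text
t: 13.62
eef_pos: [529.4, -225.4, 206.6]
tcp_rot: [3.14, -0.003, 3.113]
ft_force: [-0.2, 0.6, -0.1]
opening: 0.004
```

Run:
```python
from h import *
s=env.state();print(s['t'],s['eef_pos'],s['ft_force'])
im=save('scene','s9.png');cv2.imwrite('pics/s9z.png',cv2.resize(im[110:260,150:350,::-1],(800,600),interpolation=cv2.INTER_CUBIC))
```

```text
13.6167 [ 529.44718083 -225.4442663   206.59795075] [-0.20810952  0.55080864 -0.13540057]
```

View pics/s9z.png

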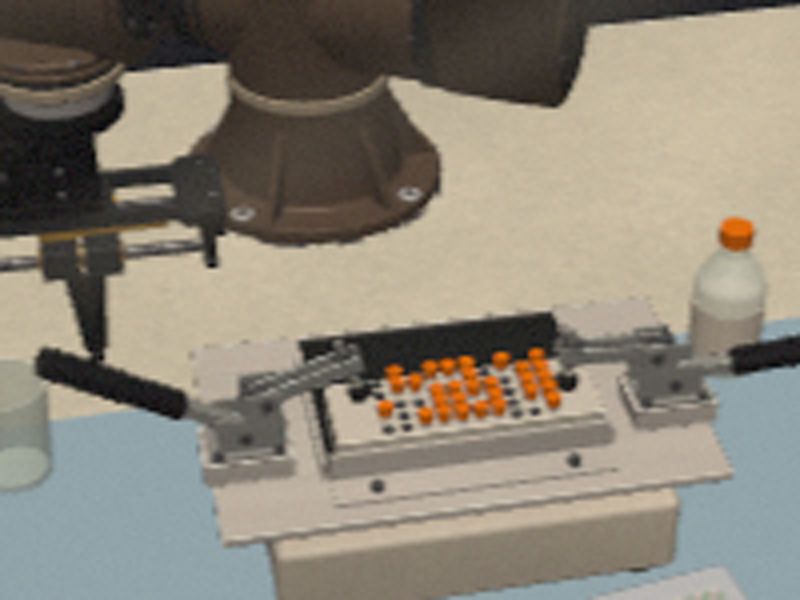

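Emit:
{"fn": "drive_tool", "kwargs": {
  "commands": [
    {"dx":0,"dy":-7,"dz":-9,"yaw":0},
    {"dx":0,"dy":-6,"dz":-10,"yaw":0},
    {"dx":0,"dy":-5,"dz":-10,"yaw":0},
    {"dx":0,"dy":-4,"dz":-9,"yaw":0},
    {"dx":0,"dy":-3,"dz":-7,"yaw":0}
  ]
}}

```text
t: 14.08
eef_pos: [529.9, -249.3, 162.6]
tcp_rot: [3.141, -0.001, 3.114]
ft_force: [0.4, 2.6, 2.0]
opening: 0.004
```

Emit:
{"fn": "drive_tool", "kwargs": {
  "commands": [
    {"dx":0,"dy":-1,"dz":-5,"yaw":0},
    {"dx":0,"dy":0,"dz":-5,"yaw":0},
    {"dx":0,"dy":0,"dz":-4,"yaw":0},
    {"dx":0,"dy":0,"dz":-2,"yaw":0},
    {"dx":0,"dy":0,"dz":0,"yaw":0}
  ]
}}

```text
t: 14.5
eef_pos: [530.0, -250.0, 147.5]
tcp_rot: [3.141, -0.001, 3.114]
ft_force: [0.4, -0.1, 0.1]
opening: 0.005
```

Run:
```python
from h import *
s=env.state();print(s['t'],s['eef_pos'],s['ft_force'])
im=save('scene','s10.png');cv2.imwrite('pics/s10z.png',cv2.resize(im[185:245,150:250,::-1],(800,480),interpolation=cv2.INTER_CUBIC))
p=(504,16.3,np.radians(-1.7))
def w(q):
    c,s=np.cos(p[2]),np.sin(p[2]);return np.array([p[0]+c*q[0]-s*q[1],p[1]+s*q[0]+c*q[1],q[2]])
for v in(1.0,1.1,1.14,1.18,1.22,1.26):
    e=1.295-v
    print(v,[np.round((x-[150,185])*8).tolist() for x in proj('scene',[w((31,-(154+r*np.cos(e)-t*np.sin(e)),129+r*np.sin(e)+t*np.cos(e))) for r,t in((44,0),(150,0),(120,8),(0,0))])])
```

```text
14.5 [ 529.9830371  -249.96882971  147.53733678] [ 0.39947342 -0.08280295  0.07837633]
1.0 [[341.0, 239.0], [23.0, 204.0], [119.0, 196.0], [468.0, 253.0]]
1.1 [[339.0, 249.0], [18.0, 240.0], [113.0, 224.0], [468.0, 253.0]]
1.14 [[339.0, 253.0], [18.0, 254.0], [111.0, 235.0], [468.0, 253.0]]
1.18 [[339.0, 257.0], [18.0, 268.0], [110.0, 246.0], [468.0, 253.0]]
1.22 [[339.0, 261.0], [19.0, 282.0], [109.0, 258.0], [468.0, 253.0]]
1.26 [[339.0, 265.0], [20.0, 296.0], [109.0, 269.0], [468.0, 253.0]]
```

View pics/s10z.png

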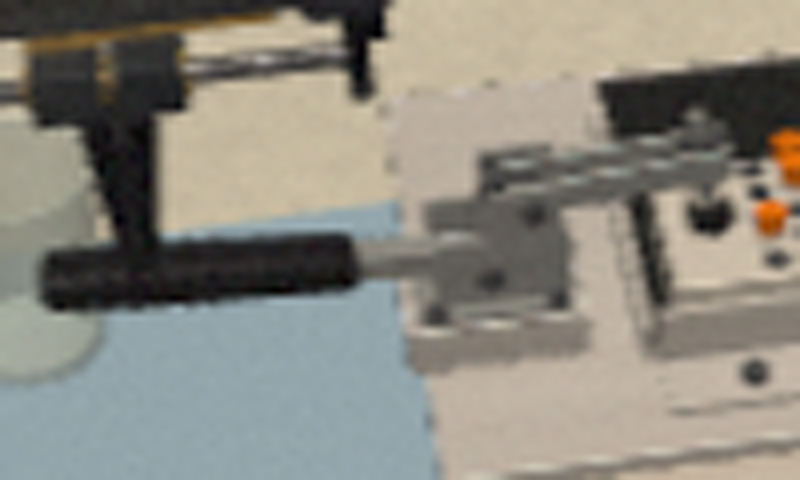

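The right handle's slope is about 0.07 and the model gives 0.066 at the stop, so it has snapped. I'll retreat and do a final check.

Emit:
{"fn": "drive_tool", "kwargs": {
  "commands": [
    {"dx":0,"dy":0,"dz":35,"yaw":0},
    {"dx":0,"dy":0,"dz":40,"yaw":0},
    {"dx":0,"dy":0,"dz":40,"yaw":0},
    {"dx":0,"dy":0,"dz":40,"yaw":0},
    {"dx":0,"dy":0,"dz":30,"yaw":0}
  ]
}}

```text
t: 14.97
eef_pos: [530.2, -250.1, 337.0]
tcp_rot: [-3.14, 0.003, 3.114]
ft_force: [0.3, -0.2, -0.4]
opening: 0.001
```

Emit:
{"fn": "drive_tool", "kwargs": {
  "commands": [
    {"dx":-10,"dy":-35,"dz":0,"yaw":0},
    {"dx":-10,"dy":-35,"dz":0,"yaw":0},
    {"dx":-10,"dy":-35,"dz":0,"yaw":0},
    {"dx":0,"dy":0,"dz":0,"yaw":0},
    {"dx":0,"dy":0,"dz":0,"yaw":0}
  ]
}}

```text
t: 15.38
eef_pos: [499.4, -356.5, 332.9]
tcp_rot: [3.141, 0.0, 3.112]
ft_force: [0.7, 0.1, 0.6]
opening: 0.005
```

Run:
```python
from h import *
im=save('scene','s11.png');cv2.imwrite('pics/s11z.png',cv2.resize(im[150:300,140:360,::-1],(800,545),interpolation=cv2.INTER_CUBIC))
save('top','t11.png');im=cv2.imread('pics/t11.png')[190:300,160:400];cv2.imwrite('pics/t11z.png',cv2.resize(im,(800,367),interpolation=cv2.INTER_CUBIC))
s=env.state();print(s['t'],s['eef_pos'],s['ft_force'])
```

```text
15.4833 [ 500.15900803 -354.66082977  333.08059872] [-0.14707009 -0.11923385  0.63077632]
```

View pics/s11z.png

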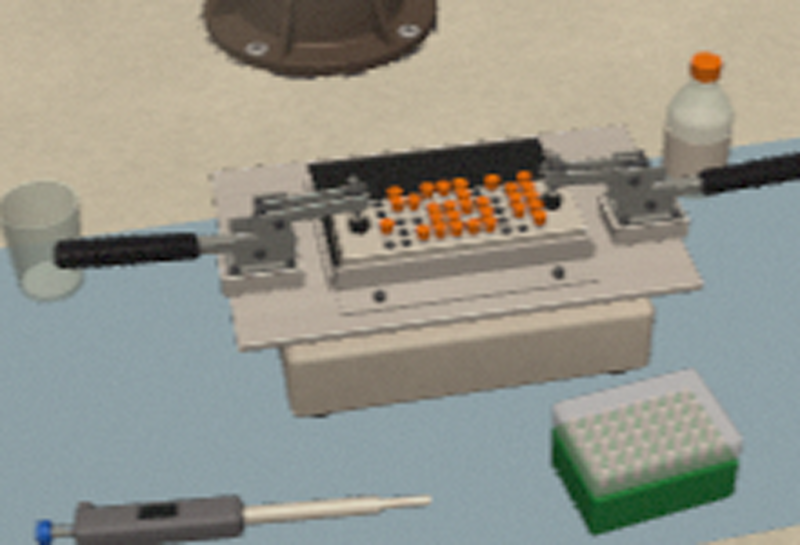

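View pics/t11z.png

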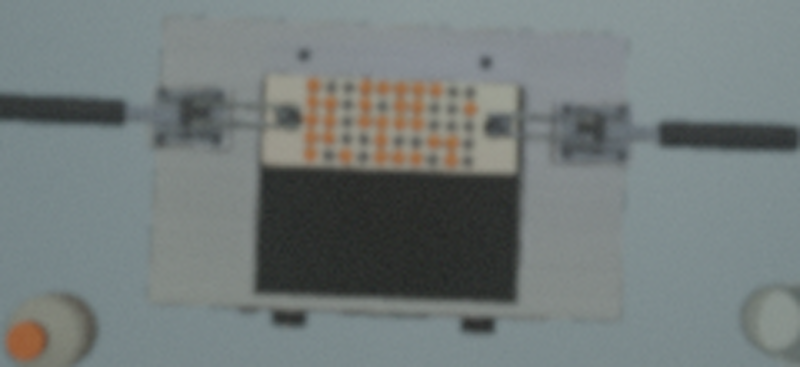

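Both handles are down, both feet are on the bare ends of the rack, and the rack is flush with the stop. The bystanders are in place and the arm is clear.

```bash
python3 -c "
from cell import env
print(env.job_done())"
```

```text
the job is handed in; nothing more can be done
None
```

I pushed the rack against the back stop with the open fingers, then pushed the left and right clamp handles outward and down past centre with the closed fingers. I handed the job in at about 15.5 s of the 56 s allowed; it gave no verdict.

**Rack:** the push force jumped to about 12 N and the rack stopped moving. In the top and scene views its rear edge lies along the stop with no visible wedge. I judged this from the force and pictures and did not measure the gap to the millimetre.

**Clamps:** after the pushes, the handle slopes in the scene image match the model at the stop:

| Clamp | Measured slope | Model at stop |
|---|---|---|
| Left | −0.183 | −0.188 |
| Right | 0.07 | 0.066 |

In the last pictures both handles are still down and both feet are on the bare ends of the rack. The foot forces cannot be read from the arm, so I inferred them from the snap.

**Bystanders and arm:** the bottle, beaker, tip box and pipette look unmoved, and the arm touches nothing.

**Disagreements:**
- The networks' points gave a shaker yaw of −3.4°, while the mat and platform edges gave about −1.5°. I used the edge value.
- The finger position at the stop put the shaker about 2 mm nearer the robot than the camera fit, which is within the calibration error.

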